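Trip the sugar-portioning bucket and reset it

TASK

Portion the palm sugar: feed all three blocks into the tip bucket (the skewed one must be turned square to fit through the channel), so that it trips under their weight and dumps them into the pan below; keep off the bucket and its press bar while there is sugar in it. Then push the empty bucket back until it stays upright by itself. Leave the sugar in the pan and do not disturb the two bottles, the jar and the cup around the rig.

Things in the scene. Friction and masses are not known exactly. Their poses are not given: they have to be found in the camera images.
- channel_end (a point): Middle of the open end of a fixed steel feed deck, on its top face, some 0.23 m above the table; blocks drop from here into the bucket once their middle is a few mm past it. Axes: y back along the channel (blocks are pushed towards -y), x across it to the side where the bucket dumps, z up. Rails 8 mm high, 6 mm thick, 46 mm apart, run from y = 0 to 100 mm.
- channel_entry (a point): Middle of the channel's entry between the rails' rear ends, on the deck's top, 100 mm behind channel_end; same axes. Behind it lies the flat loading plate, 140 x 140 mm, level with the channel floor, without rims and centred on the channel.
- block_a (a point): Centre of the front palm-sugar block, a brown square block 40 x 40 mm, 24 mm high, about 55 g, in the channel next to its open end. Axes along its edges, z up.
- block_b (a point): Centre of the second block, same size, in the channel just behind block_a with a few mm between.
- block_c (a point): Centre of the third block, same size, lying skewed on the loading plate behind the channel. Its x and y axes are square to its flat sides. It enters the channel only if turned within about 8 degrees of square.
- bucket (a joint): Bucket angle, rad: 0 upright on its stop, 1.25 fully tipped on its stop. The pivot is level, parallel to the channel. Empty or with one or two blocks it stays upright; the third trips it and it dumps within one to three seconds. Over-centre: it stays tipped when empty, until turned back below about 0.5, when it falls upright by itself and stays. A light push (1 to 2 N) on the press bar turns it back.
- bucket_in (a point): Middle of the inner floor of the steel bucket (100 mm long along the channel, floor 70 mm below the deck, open top, sloping lip at the dump side). Moves with the bucket; at joint 0 its axes are those of channel_end.
- press_bar (a point): Centre of the bucket's press bar: a steel round bar 16 mm thick and 66 mm long, parallel to the channel, on an arm 135 mm from the pivot, opposite the dump side. Upright it is 150 mm above the table and 125 mm out from the pivot; tipped it is 303 mm up and 87 mm out. Pressing it down along its arc (135 mm out midway) turns the bucket back. A dark cylinder, the counterweight, lies between it and the bucket.
- pan: Open aluminium pan 220 x 150 x 36 mm (x, y, z), wall 3 mm, below the bucket; origin at the middle of its underside.
- rig: The whole fixed rig; origin at table height straight below the bucket's pivot, level with channel_end along y; same axes as channel_end. The pivot runs along y, 200 mm above the table; channel_end is 63 mm to its +x side.
- water: Bystander: tall green-capped bottle, 64 mm across, 210 mm high; origin at its foot.
- sauce: Bystander: sauce bottle, 60 mm across, 160 mm high; origin at its foot.
- cup: Bystander: green cup, 72 mm across, 75 mm high; origin at its foot.
- spice_jar: Bystander: jar 52 mm across, 70 mm high; origin at its foot.

How it is judged:
By the outcome, as a careful person would: the job done as asked, in the order asked, and still so for the second after the job is handed in, with the robot touching nothing.
It also fails if it takes over 64 s, if anything falls off the work surface, if the arm or the gripper's body presses on something with over 40 N, if the wrist force passes 120 N, or if a joint passes its speed limit or range.

ROBOT

A 6-joint arm with a two-finger parallel gripper is mounted at the origin on the work surface. World frame = base frame: x ahead of the robot, y to its left, z up, the work surface at z = 0. Lengths are in mm, angles in rad, forces in N, time in s.
With the tool pointing down it reaches from about 275 to 1000 mm from the base axis. Payload 8.4 kg.
Tool frame: the origin (TCP) lies on the centre line of the jaws, within the pads' length; the fingertips stand 17 mm ahead of it and the grasp point (between the pads) lies 2 mm behind it (r.tcp_to_tips is the z of the fingertips in the tool frame, in mm); z points along the fingers, y is the direction in which the jaws open and shut (so a half turn about z gives the same grasp; the last joint's range is limited). The gripper opens to 85 mm and grips with 20 to 120 N. Pads are 22 mm wide; open, the fingers measure 114 mm over their backs; the gripper's body (76 mm by 85 mm) begins 54 mm behind the grasp point. The pads swing forward as they close: fully open they stand 13 mm farther back than shut.
Start: joints at [-1.131, 0.353, 1.633, -0, 1.155, -0.002], TCP at [267.228, -564.993, 223.181] pointing down, gripper open.
Joint ranges: [-2.63, 2.63], [-0.92, 2.1], [0.06, 2.66], [-1.3, 4.44], [0, 2.69], [-3.02, 3.02]. Speed limits (rad/s): [2.22, 2.22, 2.79, 3.14, 3.14, 3.14].

INTERFACE

Orientations are given as [roll, pitch, yaw] about the fixed x, y, z axes, in that order (R = Rz(yaw) Ry(pitch) Rx(roll)).
In Python, from rig import r, cams, job gives the robot as it stands.
- The arm moves only by the tool drive_tool, never from a script. Its argument "deltas" is a list of rows, each a list of 4 numbers: the shift along the tool's x, y, z in cm, then the turn about the tool's z in rad. In form: [[x, y, z, roll], ...]. A call has 1 to 12 rows; each row shifts and turns the commanded pose from where the row before left it, along the tool's axes as they then stand; what a row does not reach is not made up. A row lasts 1/12 s, in which the tool goes at most 41.7 mm and 7.16 degrees, less where a joint would pass 70% of its speed; a pose out of reach is approached as far as the arm can. A call with a gripper value outside its range is refused whole. "jaw" is the closure, from 0 (fully open) to 1 (shut), set as the call begins (left out, the last holds). The fingers move at their own pace and stop on an object; "force" is the grip in N (left out, the last holds). Time passes only in rows, so rows that do not move let the fingers close. It gives the time, the measured TCP pose, the force and the opening at its end, in the units of the state.
- r.sense(): the state, without advancing time (a new reading comes with each control period).
- cams.grab_frame(name): name is "scene" or "top"; returns (picture, depth): 384x512x3 uint8, red, green, blue; 384x512 float32, mm along the optical axis (not along the pixel's ray), 0 where there is no reading.
- cams.camera_params(name): a dict with "fx", "fy", "cx", "cy" (pixels), "R" (3x3) and "t" (3): a world point X has camera coordinates R X + t. Camera axes: x right, y down, z forward; pixel columns grow to the right and rows downward; lengths in mm; the calibration is good to about 2 mm. A picture is of the moment at which its call begins. camera_params takes no time and is no camera call.
- job.sign_off(): hands the job in, once; it reports no verdict.
The state is a dict: "clock": time; "qpos": joint angles; "qvel": joint speeds; "joint_efforts": joint torques, N m; "eef_pos": TCP position; "tcp_rot": TCP orientation; "contact_force": force on the tool from outside, world axes, zero at the start; "wrist_torque": the same for the moment, N m; "opening": opening from 0.0 (shut) to 1.0 (fully open).
Only numpy, scipy, OpenCV 4.12 (cv2) and the standard library are available. Lean on these libraries where they do the work, as an engineer would, in place of code of your own. Each camera call takes 0.05 s, during which the arm holds its last target. There are 200 camera calls.

## Working session

There is one attempt and no reset: what is moved stays moved. The work goes in short steps, Python scripts to look and compute and a tool call to move; the robot and the scene stay as the last step left them, time stands still between calls to the robot, and variables do not carry over. Pictures are saved under pics/ and viewed, about 8 in all and at most 12, crops included, and the job is handed in when it is done.

Besides the shell and the picture viewer there is one more tool, called after "Request:" as a command line: name --pt "numbers of a row" for each row, then --argument value for the rest. drive_tool: Moves the arm, as the interface text tells. Its arguments: {"type":"object","properties":{"deltas":{"type":"array"},"jaw":{"type":"number"},"force":{"type":"number"}},"required":["deltas"]}

```bash
mkdir -p pics; cat > h.py <<'E'
import numpy as np, cv2
from rig import r, cams, job
def grab(n, save=None, crop=None, s=1):
    im,d=cams.grab_frame(n)
    if save:
        p=im[...,::-1]
        if crop: x0,y0,x1,y1=crop; p=p[y0:y1,x0:x1]
        p=cv2.resize(p,None,fx=s,fy=s,interpolation=cv2.INTER_CUBIC); cv2.imwrite('pics/'+save,p)
    return im,d
def cloud(n,d):
    c=cams.camera_params(n); v,u=np.mgrid[:d.shape[0],:d.shape[1]]
    P=np.stack([(u-c['cx'])/c['fx']*d,(v-c['cy'])/c['fy']*d,d],-1)
    W=(P-np.array(c['t']))@np.array(c['R']); W[d==0]=np.nan
    return W
E
python3 - <<'E'
from h import *
for n in ('scene','top'):
    im,d=grab(n,n+'0.png',s=1.5); np.savez(n+'0.npz',im=im,d=d,W=cloud(n,d))
    c=cams.camera_params(n); print(n,c['fx'],np.round(-np.array(c['R']).T@np.array(c['t'])))
print(r.sense())
E
```

```text
scene 358.5353563989626 [ 889. -442.  978.]
top 347.1180220428771 [ 499.   -7. 1328.]
{'clock': 0.1, 'qpos': array([-1.13141477e+00,  3.53597475e-01,  1.63405421e+00,  1.00195122e-05,
        1.15516964e+00, -2.40041811e-03]), 'qvel': array([ 0.00069985, -0.00162309, -0.00048502,  0.00058429, -0.00193905,
       -0.00074199]), 'joint_efforts': array([ 4.56345024e-04, -6.06354332e+01, -3.42818069e+01,  3.39837982e-06,
        3.92717309e-03,  2.07154750e-05]), 'eef_pos': array([ 267.04134035, -564.60874707,  222.52751689]), 'tcp_rot': array([-3.14036401e+00, -1.21108079e-05,  4.41777911e-01]), 'contact_force': array([-0.58860102,  0.56458038,  0.58794005]), 'wrist_torque': array([ 0.04314273, -0.02843321, -0.02144412]), 'opening': 0.9982145588294025}
```

View pics/scene0.png

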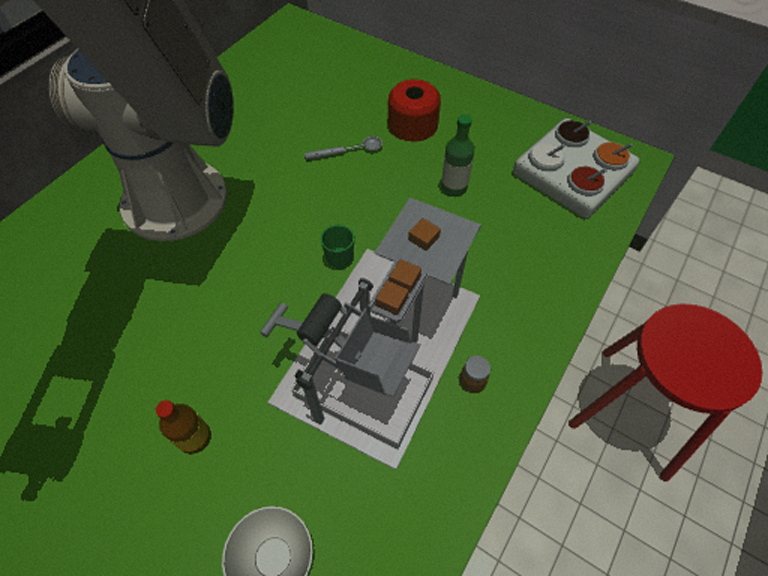

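View pics/top0.png

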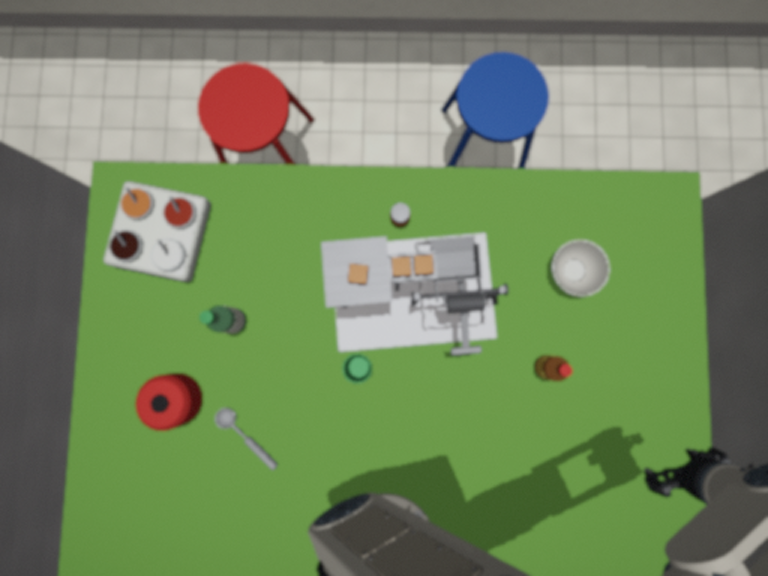

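The scene view shows the rig with its loading plate at about (425,235), blocks on the deck at (405,275) and (392,297), and the press bar at (275,320). In the top view the channel runs to the right (world -y), the bucket dumps upward (+x), block C is at (358,273), and the press bar is at (465,350).

```bash
python3 - <<'E'
from h import *
for n in ('top','scene'):
    z=np.load(n+'0.npz'); im,W=z['im'],z['W']
    hsv=cv2.cvtColor(im,cv2.COLOR_RGB2HSV)
    m=((hsv[...,0]<20)&(hsv[...,1]>90)&(W[...,2]>225)&(W[...,2]<275)&(W[...,0]>350)&(W[...,1]<300)).astype(np.uint8)
    k,l,st,ce=cv2.connectedComponentsWithStats(m)
    for i in range(1,k):
        if st[i,4]<25: continue
        P=W[l==i]; zt=np.nanpercentile(P[:,2],80); T=P[abs(P[:,2]-zt)<5]
        b=cv2.minAreaRect(T[:,:2].astype(np.float32))
        print(n,'blk',ce[i].round(),st[i,4],'ztop',zt.round(1),'mean',T.mean(0).round(1),'rect',np.round(b[0],1),np.round(b[1],1),b[2])
    # plate
    g=(hsv[...,1]<50)&(abs(W[...,2]-230)<6)&(W[...,0]>400)&(W[...,0]<850)&(abs(W[...,1])<300)
    mm=g.astype(np.uint8);k,l,st,ce=cv2.connectedComponentsWithStats(mm)
    for i in np.argsort(-st[1:,4])[:3]+1:
        P=W[l==i]; b=cv2.minAreaRect(P[:,:2].astype(np.float32)); print(n,'plate',st[i,4],np.nanmedian(P[:,2]).round(1),np.round(b[0],1),np.round(b[1],1),b[2], P.min(0).round(),P.max(0).round())
    # base board: white, z small
    g=(hsv[...,1]<60)&(hsv[...,2]>110)&(W[...,2]<20)&(W[...,2]>-5)&(W[...,0]>350)&(W[...,0]<850)&(abs(W[...,1])<250)
    P=W[g]; b=cv2.minAreaRect(P[:,:2].astype(np.float32)); print(n,'board',len(P),np.round(b[0],1),np.round(b[1],1),b[2])
    # high things: press bar
    print(n,'bar region')
    g=(W[...,2]>120)&(W[...,2]<175)&(W[...,0]>380)&(W[...,0]<560)&(abs(W[...,1])<250)
    k,l,st,ce=cv2.connectedComponentsWithStats(g.astype(np.uint8))
    for i in range(1,k):
        if st[i,4]>15: P=W[l==i]; b=cv2.minAreaRect(P[:,:2].astype(np.float32)); print(ce[i].round(),st[i,4],P.mean(0).round(1),np.round(b[0],1),np.round(b[1],1),b[2].__round__(1),P[:,2].max().round())
z=np.load('top0.npz'); im=z['im'][140:250,200:350]; cv2.imwrite('pics/topcrop.png',cv2.resize(im[...,::-1],None,fx=5,fy=5,interpolation=cv2.INTER_CUBIC))
E
```

```text
top blk [282. 176.] 120 ztop 255.1 mean [656.1 -67.4 253.6] rect [655.2 -67.7] [34.5 31.5] 1.6937291622161865
top blk [267. 177.] 111 ztop 255.1 mean [651.5 -21.8 253.5] rect [651.8 -21.9] [33.9 31.5] 7.660563945770264
top blk [238. 183.] 115 ztop 255.4 mean [633.2  68.5 254.1] rect [633.2  68.9] [31.4 34.5] 89.36506652832031
top plate 1830 229.5 [648.8  25. ] [139.6 240.6] 6.0891432762146 [569. -98. 224.] [717. 150. 236.]
top plate 37 231.1 [668.7 -84.3] [55.7 28.6] 38.54961395263672 [641. -95. 225.] [689. -56. 236.]
top plate 11 231.3 [ 580.5 -114.6] [12.5  5.9] 1.8692083358764648 [ 574. -117.  225.] [ 587. -112.  235.]
top board 3623 [656.8 -37.3] [426.  381.2] 89.75982666015625
top bar region
[309. 228.] 175 [ 496.1 -167.   159.5] [ 509.7 -167.4] [72.9 64.1] 1.3 175.0
scene blk [283. 155.] 258 ztop 254.9 mean [637.1  66.  254. ] rect [636.6  67.3] [40.5 39.5] 83.8323974609375
scene blk [265. 191.] 601 ztop 255.3 mean [656.8 -47.8 254.4] rect [656.1 -46.2] [39.9 88.1] 5.2884626388549805
scene plate 2090 230.5 [648.5  22.5] [139.6 241.2] 6.165866851806641 [568. -99. 225.] [718. 149. 236.]
scene plate 37 230.5 [ 588.5 -196.6] [34.9 14.5] 30.58200454711914 [ 570. -204.  225.] [ 602. -182.  236.]
scene plate 32 227.5 [ 688.9 -189. ] [38.3  3.4] 6.406636714935303 [ 670. -193.  225.] [ 708. -186.  235.]
scene board 4042 [623.3 -55.6] [270.  400.6] 6.059043884277344
scene bar region
[186. 213.] 242 [ 493.1 -171.9  160. ] [ 504.3 -168.8] [64.4 66.6] 7.0 174.0
```

View pics/topcrop.png

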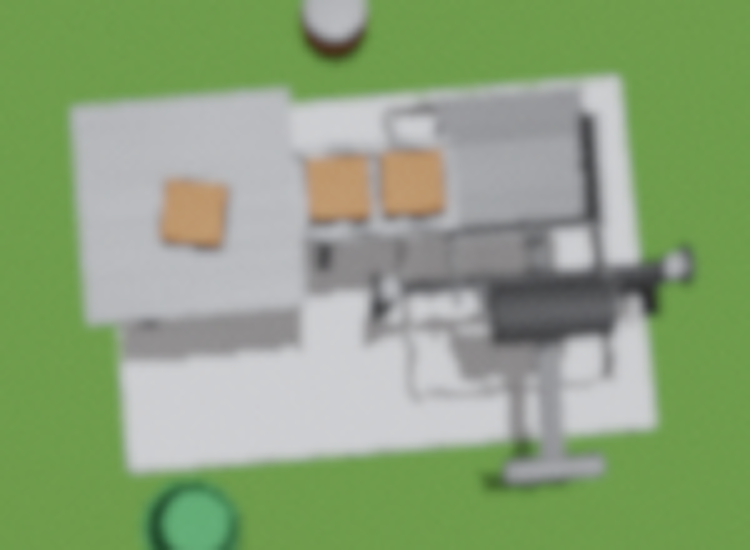

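The crop shows block C at (195,213), skewed about 11° against the plate. The plate and rails run about 6.1° off world axes. I'll lift the arm clear, then go above C.

Request:
drive_tool --pt "0 0 -4 0" --pt "0 0 -4 0" --pt "0 0 -3.8 0" --pt "3 -2.07 0 0" --pt "3 -2.07 0 0" --pt "3 -2.07 0 0" --pt "3 -2.07 0 0" --pt "3 -2.07 0 0" --pt "3 -2.07 0 0" --pt "3 -2.07 0 0" --pt "3 -2.07 0 0" --pt "3 -2.07 0 0" --jaw 0

```text
clock: 1.1
eef_pos: [432.0, -279.4, 341.0]
tcp_rot: [-3.141, 0.0, 0.442]
contact_force: [1.4, -1.3, 0.0]
opening: 0.999
```

Request:
drive_tool --pt "3 -2.07 0 0" --pt "3 -2.07 0 0" --pt "3 -2.07 0 0" --pt "3 -2.07 0 0" --pt "3 -2.07 0 0" --pt "3 -2.07 0 0" --pt "3 -2.07 0 0" --pt "3 -2.07 0 0" --pt "3 -2.07 0 0" --pt "3 -2.07 0 0" --pt "3 -2.07 0 0"

```text
clock: 2.02
eef_pos: [633.0, 67.6, 340.8]
tcp_rot: [-3.141, 0.001, 0.442]
contact_force: [1.2, -0.9, 0.5]
opening: 0.998
```

Request:
drive_tool --pt "0 0 0 -0.115" --pt "0 0 0 -0.115" --pt "0 0 0 -0.115" --pt "0 0 0 -0.115" --pt "0 0 0 -0.115" --pt "0 0 0 -0.115" --pt "0 0 0 -0.115" --pt "0 0 0 -0.115" --pt "0 0 0 -0.115" --pt "0 0 0 0" --pt "0 0 0 0"

```text
clock: 2.93
eef_pos: [632.4, 65.8, 340.8]
tcp_rot: [-3.141, 0.0, 1.473]
contact_force: [0.2, -0.3, 0.9]
opening: 1.0
```

Request:
drive_tool --pt "0.2 0.25 2 0" --pt "0 0 2.5 0" --pt "0 0 2.2 0" --pt "0 0 1.2 0" --pt "0 0 0.8 0" --pt "0 0 0 0" --pt "0 0 0 0"

```text
clock: 3.52
eef_pos: [635.6, 67.6, 254.7]
tcp_rot: [3.141, -0.0, 1.476]
contact_force: [0.3, -0.4, 0.7]
opening: 1.001
```

Request:
drive_tool --pt "0 0 0 0" --pt "0 0 0 0" --pt "0 0 0 0" --pt "0 0 0 0" --pt "0 0 0 0" --pt "0 0 0 0" --pt "0 0 0 0" --pt "0 0 0 0" --jaw 1 --force 25

```text
clock: 4.18
eef_pos: [635.3, 67.5, 254.2]
tcp_rot: [3.142, -0.0, 1.477]
contact_force: [-0.8, -0.0, -0.1]
opening: -0.003
```

```bash
python3 - <<'E'
from h import *
print(r.tcp_to_tips); s=r.sense(); print(s['eef_pos'],s['tcp_rot'],s['contact_force'],s['opening'])
im,d=grab('scene','g1.png',crop=(200,110,360,260),s=5)
E
```

```text
17.0
[635.2862841   67.54686857 254.20728186] [ 3.14156428e+00 -2.18114604e-05  1.47679918e+00] [-0.75071479 -0.03930697 -0.07293956] -0.002929025670526995
```

View pics/g1.png

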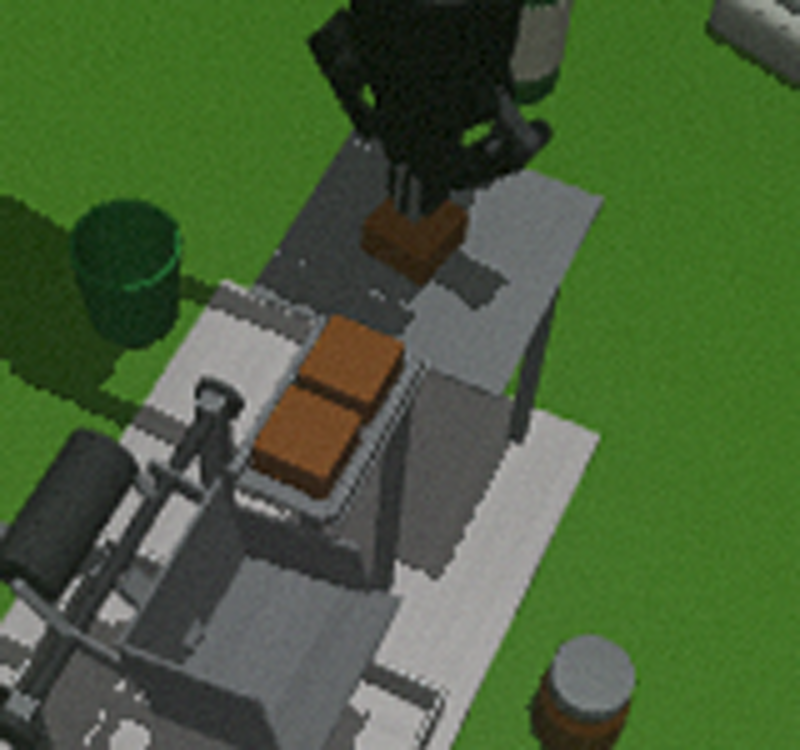

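The fingers shut fully. In the picture they stand at (415,195), just behind block C at (415,240), so C seems to have been squeezed out forward. I'll measure it again.

```bash
cat >> h.py <<'E'
def blocks(n,im,d,W,zlo=225,zhi=275):
    hsv=cv2.cvtColor(im,cv2.COLOR_RGB2HSV)
    m=((hsv[...,0]<20)&(hsv[...,1]>90)&(W[...,2]>zlo)&(W[...,2]<zhi)&(W[...,0]>500)&(W[...,1]<250)&(W[...,1]>-300)).astype(np.uint8)
    k,l,st,ce=cv2.connectedComponentsWithStats(m)
    R=np.array([[np.cos(.1065),np.sin(.1065)],[-np.sin(.1065),np.cos(.1065)]])
    for i in range(1,k):
        if st[i,4]<25: continue
        P=W[l==i]; zt=np.nanpercentile(P[:,2],80); T=P[abs(P[:,2]-zt)<4]
        b=cv2.minAreaRect(T[:,:2].astype(np.float32))
        rel=(T[:,:2]-[661.4,-95.5])@R.T
        print(n,ce[i].round(),st[i,4],'zt',zt.round(1),'rect',np.round(b[0],1),np.round(b[1],1),round(b[2],1),'rigxy range',np.percentile(rel,[2,98],axis=0).round(1).tolist())
E
python3 - <<'E'
from h import *
for n in('scene','top'):
    im,d=grab(n); W=cloud(n,d); blocks(n,im,d,W)
E
```

```text
scene [282. 157.] 206 zt 255.1 rect [637.   66.7] [38.  37.5] 82.2 rigxy range [[-27.4, 144.3], [12.1, 179.4]]
scene [265. 191.] 607 zt 255.2 rect [656.  -45.4] [39.5 87.3] 5.7 rigxy range [[-18.9, 7.7], [19.2, 90.9]]
top [282. 176.] 121 zt 255.2 rect [656.4 -67.7] [32.2 31.4] 0.9 rigxy range [[-18.8, 12.8], [14.0, 44.2]]
top [267. 177.] 113 zt 255.3 rect [651.9 -21.7] [33.4 31.8] 7.7 rigxy range [[-17.9, 59.3], [14.3, 89.8]]
```

```bash
python3 - <<'E'
from h import *
s=r.sense(); print(s['opening'],s['joint_efforts'].round(1))
im,d=grab('scene'); W=cloud('scene',d)
print(r.tcp_to_tips)
for v in range(143,164,2): print(v,[(int(W[v,u,0]),int(W[v,u,1]),int(W[v,u,2]),'B' if im[v,u,0]>1.5*im[v,u,2] else '-') for u in range(277,290,2)])
E
```

```text
0.0017220512213875952 [  0.  -61.5 -35.6  -0.    0.    0. ]
17.0
143 [(598, 103, 233, '-'), (627, 58, 298, '-'), (632, 59, 299, '-'), (640, 55, 308, '-'), (645, 54, 314, '-'), (648, 60, 309, '-'), (654, 58, 315, '-')]
145 [(599, 101, 228, '-'), (628, 57, 291, '-'), (634, 57, 295, '-'), (639, 57, 299, '-'), (646, 54, 306, '-'), (649, 58, 304, '-'), (657, 53, 314, '-')]Traceback (most recent call last):
  File "<stdin>", line 5, in <module>
ValueError: cannot convert float NaN to integer
```

```bash
python3 - <<'E'
from h import *
im,d=grab('scene'); W=np.nan_to_num(cloud('scene',d)).astype(int)
for v in range(145,164,2): print(v,*[f"{W[v,u,0]},{W[v,u,1]},{W[v,u,2]}{'B' if im[v,u,0]>1.5*im[v,u,2] else '-'}" for u in range(275,292,2)])
E
```

```text
145 596,96,230- 601,98,232- 628,57,291- 634,56,296- 639,57,299- 645,55,305- 648,61,301- 656,54,313- 662,53,318-
147 600,89,232- 605,92,232- 629,56,285- 634,57,288- 641,55,294- 644,60,292- 647,63,290- 649,72,282- 662,54,310B
149 603,85,229- 617,70,254- 628,59,274- 635,56,281- 640,57,284- 645,58,286- 648,64,282- 634,104,231- 639,107,230-
151 616,62,254- 620,64,255B 631,55,271- 635,57,273- 641,57,276- 645,60,277- 642,78,255B 645,83,252B 650,84,255B
153 619,56,254B 623,60,253B 627,62,254B 631,66,253- 640,60,264- 646,59,269B 645,73,254B 648,77,252B 653,78,254B
155 622,52,252B 626,55,253B 631,56,255B 635,59,254B 639,63,253B 644,64,256B 649,65,258B 651,72,251B 655,76,250B
157 624,49,249B 630,48,254B 634,51,254B 638,54,253B 643,56,255B 647,60,254B 650,64,252B 654,67,250B 656,75,243B
159 624,50,239B 630,49,245B 637,46,253B 642,48,254B 646,50,255B 650,54,253B 654,57,253B 656,65,245B 656,78,231B
161 624,49,232B 631,48,239B 636,48,242B 643,47,247B 649,46,254B 653,49,253B 654,58,244B 655,68,234B 658,73,230-
163 627,45,231- 632,47,231- 637,48,234B 643,48,238B 649,47,244B 653,49,245B 654,60,233B 658,63,232- 661,68,229-
```

Request:
drive_tool --pt "0 0 0.2 0" --pt "0 0 0 0" --pt "0 0 0 0"

```text
clock: 4.68
eef_pos: [635.1, 67.5, 252.0]
tcp_rot: [-3.141, 0.0, 1.477]
contact_force: [-0.6, -0.6, -0.1]
opening: 0.003
```

```bash
python3 - <<'E'
from h import *
s=r.sense(); print(s['eef_pos'],s['contact_force'],s['wrist_torque'],s['opening'])
im,d=grab('scene','g2.png',crop=(240,120,320,180),s=10)
E
```

```text
[635.14684825  67.5353674  251.9536971 ] [-0.63994323 -0.57402115 -0.07482031] [-0.05523071  0.02098896 -0.00151802] 0.002916474192980234
```

View pics/g2.png

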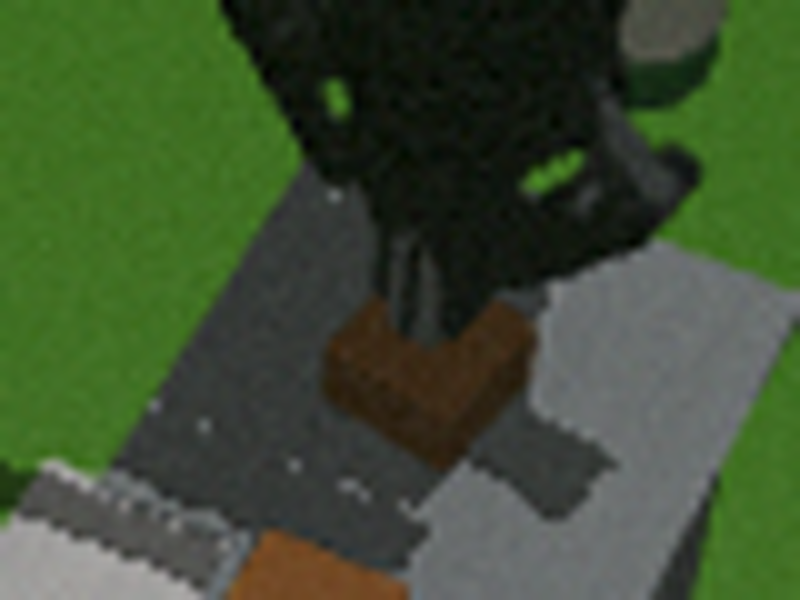

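The fingertips end at about (425,340) in the crop, just above the block's top, with no contact. They reach less far down than nominal, so I'll probe downward gently.

Request:
drive_tool --pt "0 0 0.2 0" --pt "0 0 0 0" --pt "0 0 0 0"

```text
clock: 4.98
eef_pos: [635.2, 67.5, 250.0]
tcp_rot: [-3.141, 0.0, 1.477]
contact_force: [-1.0, -0.3, -0.2]
opening: 0.001
```

Request:
drive_tool --pt "0 0 0.2 0" --pt "0 0 0 0" --pt "0 0 0 0"

```text
clock: 5.23
eef_pos: [635.2, 67.5, 248.0]
tcp_rot: [-3.141, 0.0, 1.477]
contact_force: [-0.9, 0.5, -0.3]
opening: 0.003
```

Request:
drive_tool --pt "0 0 0.2 0" --pt "0 0 0 0" --pt "0 0 0 0"

```text
clock: 5.48
eef_pos: [635.3, 67.5, 246.1]
tcp_rot: [-3.141, 0.0, 1.477]
contact_force: [-0.3, -0.7, -0.2]
opening: 0.004
```

Request:
drive_tool --pt "0 0 0.2 0" --pt "0 0 0 0" --pt "0 0 0 0"

```text
clock: 5.73
eef_pos: [635.4, 67.6, 245.9]
tcp_rot: [3.141, -0.0, 1.477]
contact_force: [-4.8, -0.5, 11.8]
opening: 0.004
```

Request:
drive_tool --pt "0 0 0.2 0" --pt "0 0 0 0" --pt "0 0 0 0"

```text
clock: 5.98
eef_pos: [635.5, 67.6, 245.9]
tcp_rot: [3.14, -0.0, 1.477]
contact_force: [-10.1, -0.8, 24.8]
opening: 0.001
```

```bash
python3 - <<'E'
from h import *
im,d=grab('scene','g3.png',crop=(240,120,320,180),s=10); blocks('scene',im,d,cloud('scene',d))
s=r.sense(); print(s['qpos'])
E
```

```text
scene [282. 158.] 178 zt 254.9 rect [636.8  66.6] [38.5 37.8] 84.8 rigxy range [[-27.5, 143.7], [12.7, 178.9]]
scene [265. 191.] 600 zt 255.2 rect [656.  -46.1] [40.  86.9] 5.5 rigxy range [[-18.5, 8.2], [18.9, 91.2]]
[ 1.03576108e-01  3.54055726e-01  1.57964981e+00 -1.44388638e-05
  1.20564861e+00  1.97575759e-01]
```

View pics/g3.png

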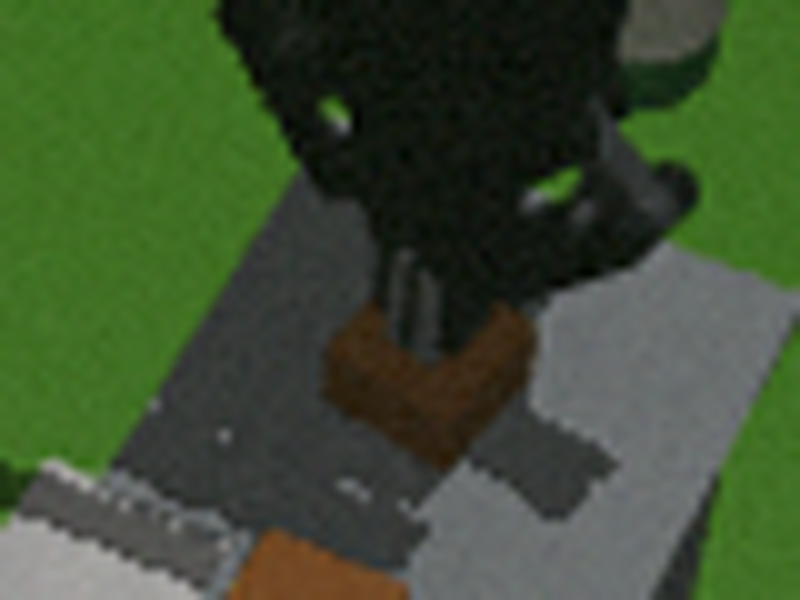

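Contact came at TCP z = 246 with the block top at 255, so the real shut fingertips are 9 mm above the reported TCP, not 17 mm below it. In the crop the tips rest on the block at (420,350). I'll lift, open, and go lower by that offset.

Request:
drive_tool --pt "0 0 -1 0" --pt "0 0 -1 0"

```text
clock: 6.2
eef_pos: [635.0, 67.5, 262.6]
tcp_rot: [-3.141, 0.0, 1.477]
contact_force: [0.1, -0.2, -0.8]
opening: -0.006
```

Request:
drive_tool --pt "0 0 0 0" --pt "0 0 0 0" --pt "0 0 0 0" --pt "0 0 0 0" --pt "0 0 0 0" --pt "0 0 0 0" --jaw 0

```text
clock: 6.7
eef_pos: [635.1, 67.5, 261.6]
tcp_rot: [-3.141, 0.0, 1.477]
contact_force: [0.2, 0.3, 0.1]
opening: 0.847
```

Request:
drive_tool --pt "0 0.1 1 0" --pt "0 0 1 0" --pt "0 0 0.7 0" --pt "0 0 0.6 0" --pt "0 0 0 0" --pt "0 0 0 0"

```text
clock: 7.2
eef_pos: [636.0, 67.4, 228.5]
tcp_rot: [-3.14, 0.0, 1.477]
contact_force: [0.5, -0.3, -0.6]
opening: 1.004
```

Request:
drive_tool --pt "0 0 0 0" --pt "0 0 0 0" --pt "0 0 0 0" --pt "0 0 0 0" --pt "0 0 0 0" --pt "0 0 0 0" --pt "0 0 0 0" --pt "0 0 0 0" --jaw 1 --force 25

```text
clock: 7.87
eef_pos: [636.6, 67.5, 229.7]
tcp_rot: [3.141, -0.0, 1.477]
contact_force: [1.0, 0.0, 5.2]
opening: 0.462
```

Request:
drive_tool --pt "0 0 -0.15 0" --pt "0 0 0 -0.05" --pt "0 0 0 -0.05" --pt "0 0 0 -0.05" --pt "0 0 0 -0.05" --pt "0 0.35 0 0" --pt "0 0.38 0 0" --pt "0 0 0 0" --pt "0 0 0 0"

```text
clock: 8.62
eef_pos: [643.7, 68.2, 230.4]
tcp_rot: [-3.141, -0.0, 1.676]
contact_force: [-0.3, 0.2, 0.5]
opening: 0.456
```

```bash
python3 - <<'E'
from h import *
for n in('scene','top'):
    im,d=grab(n,n+'g4.png',crop=(240,120,320,180) if n=='scene' else None,s=10 if n=='scene' else 1); blocks(n,im,d,cloud(n,d))
s=r.sense(); print(s['eef_pos'],s['contact_force'],s['opening'],s['tcp_rot'])
E
```

```text
scene [284. 157.] 236 zt 255.8 rect [644.1  67.9] [38.7 40.4] 6.8 rigxy range [[-18.2, 145.2], [17.4, 183.1]]
scene [265. 191.] 609 zt 255.3 rect [655.9 -45.8] [39.6 87.6] 5.9 rigxy range [[-19.0, 7.7], [19.2, 91.1]]
top [282. 176.] 121 zt 255.1 rect [656.4 -67.7] [32.  31.4] 0.9 rigxy range [[-18.3, 12.6], [14.3, 44.1]]
top [267. 177.] 113 zt 255.2 rect [651.7 -21.8] [33.4 31.4] 7.2 rigxy range [[-17.8, 59.3], [14.4, 89.6]]
[643.46217852  68.21996819 230.48246343] [-0.73789497  1.81996759 -1.73980678] 0.4591608696716679 [-3.14117748e+00 -4.04181242e-05  1.67607756e+00]
```

View pics/sceneg4.png

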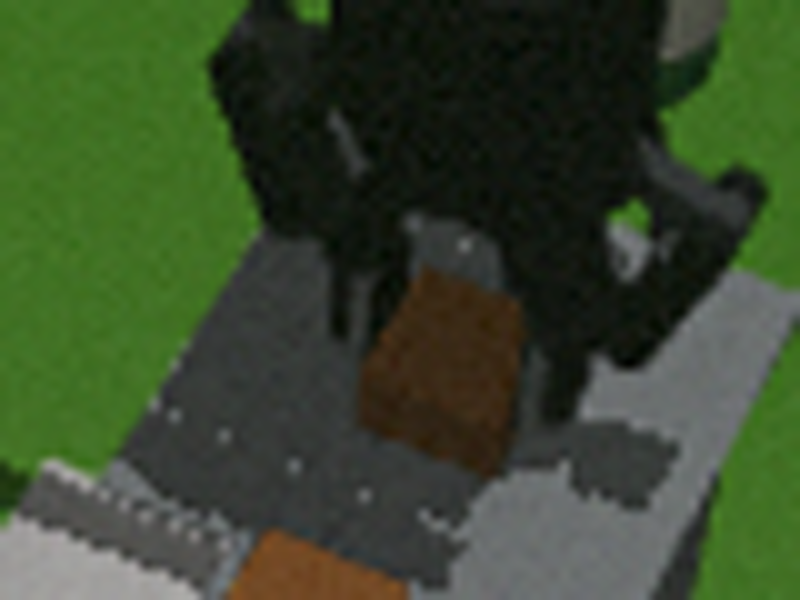

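C is square, within 1° of the rig, and centred within about 0.5 mm: the crop shows it held at (440,370) with fingers at both sides. Now I'll slide it into the channel.

Request:
drive_tool --pt "-0.8 0 0 0" --pt "-0.8 0 0 0" --pt "-0.8 0 0 0" --pt "-0.8 0 0 0" --pt "-0.8 0 0 0" --pt "-0.8 0 0 0" --pt "0 0 0 0"

```text
clock: 9.3
eef_pos: [648.8, 18.6, 230.7]
tcp_rot: [3.142, 0.001, 1.676]
contact_force: [-0.6, -0.2, -1.2]
opening: 0.461
```

Request:
drive_tool --pt "-0.5 0 0 0" --pt "-0.5 0 0 0" --pt "-0.4 0 0 0" --pt "-0.4 0 0 0" --pt "-0.4 0 0 0" --pt "-0.4 0 0 0" --pt "-0.4 0 0 0" --pt "-0.4 0 0 0" --pt "-0.4 0 0 0" --pt "-0.4 0 0 0" --pt "0 0 0 0" --pt "0 0 0 0"

```text
clock: 10.3
eef_pos: [653.1, -21.6, 230.7]
tcp_rot: [3.142, 0.0, 1.676]
contact_force: [-0.5, -0.3, -0.9]
opening: 0.46
```

```bash
python3 - <<'E'
from h import *
for n in('scene','top'):
    im,d=grab(n,n+'g5.png',s=1); blocks(n,im,d,cloud(n,d),150,275)
s=r.sense(); print(s['eef_pos'],s['contact_force'],s['opening'],s['tcp_rot'])
E
```

```text
scene [265. 190.] 528 zt 255.7 rect [655.7 -41.8] [39.7 82.9] 7.4 rigxy range [[-18.5, 15.1], [19.2, 91.2]]
scene [253. 214.] 333 zt 249.7 rect [ 662.4 -106.7] [39.2 23. ] 7.5 rigxy range [[-19.4, -21.3], [19.2, 0.0]]
top [282. 180.] 40 zt 255.1 rect [646.6 -66.2] [12.8 28.3] 3.4 rigxy range [[-18.4, 16.7], [-6.8, 43.5]]
[653.03326173 -21.28892538 230.68107942] [-0.45188468  0.86487567 -0.65668404] 0.4586816540434654 [-3.14152461e+00  1.30983979e-05  1.67667446e+00]
```

Request:
drive_tool --pt "0 0 0 0" --pt "0 0 0 0" --pt "0 0 0 0" --pt "0 0 0 0"

```text
clock: 10.73
eef_pos: [653.1, -21.2, 230.7]
tcp_rot: [-3.142, 0.0, 1.677]
contact_force: [-1.0, 1.1, -0.6]
opening: 0.462
```

```bash
python3 - <<'E'
from h import *
im,d=grab('scene','g6.png',crop=(160,110,320,260),s=5); blocks('scene',im,d,cloud('scene',d),100,275)
E
```

```text
scene [265. 190.] 528 zt 255.9 rect [655.6 -42.2] [39.8 81.1] 7.6 rigxy range [[-18.7, 14.9], [19.1, 91.4]]
scene [247. 233.] 309 zt 185.3 rect [ 662.  -136.9] [38.5 39.1] 4.5 rigxy range [[-20.8, -59.8], [14.6, -22.7]]
```

View pics/g6.png

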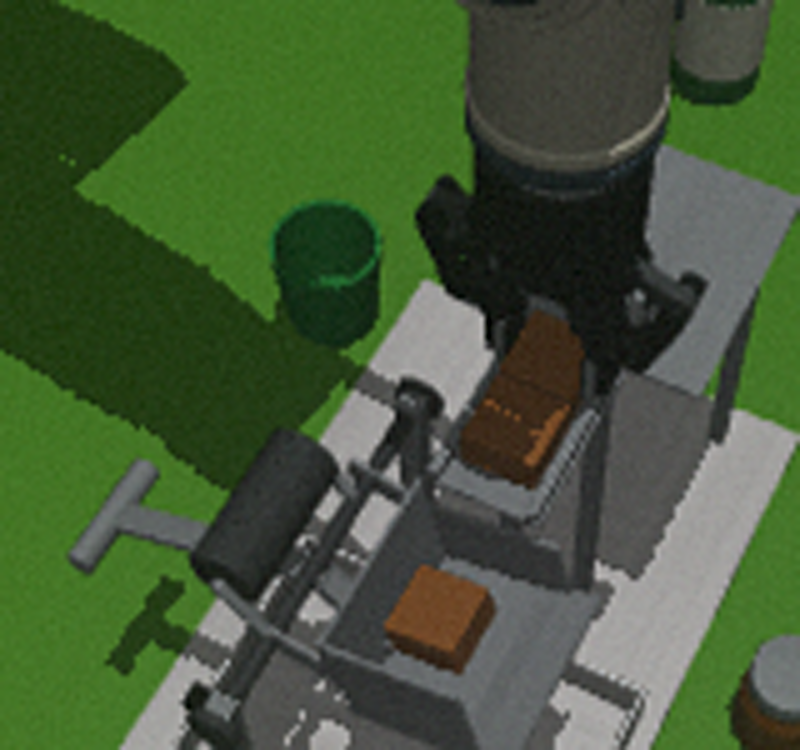

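Block A lies flat in the bucket at (440,615) in the crop, the bucket is upright, and B and C are in the channel. Next is B.

Request:
drive_tool --pt "-0.4 0 0 0" --pt "-0.4 0 0 0" --pt "-0.4 0 0 0" --pt "-0.4 0 0 0" --pt "-0.4 0 0 0" --pt "-0.4 0 0 0" --pt "-0.4 0 0 0" --pt "-0.4 0 0 0" --pt "-0.4 0 0 0" --pt "-0.3 0 0 0" --pt "0 0 0 0" --pt "0 0 0 0"

```text
clock: 11.78
eef_pos: [657.2, -60.3, 230.7]
tcp_rot: [-3.142, 0.0, 1.677]
contact_force: [1.0, 0.3, -0.2]
opening: 0.457
```

Request:
drive_tool --pt "0 0 0 0" --pt "0 0 0 0" --pt "0 0 0 0" --pt "0 0 0 0" --pt "0 0 0 0"

```text
clock: 12.2
eef_pos: [657.2, -59.9, 230.7]
tcp_rot: [-3.142, -0.0, 1.677]
contact_force: [0.4, 1.0, -1.5]
opening: 0.462
```

```bash
python3 - <<'E'
from h import *
im,d=grab('scene','g7.png',crop=(160,110,320,260),s=5); blocks('scene',im,d,cloud('scene',d),100,275)
E
```

```text
scene [261. 195.] 260 zt 256.2 rect [657.4 -60.4] [39.1 39.6] 5.5 rigxy range [[-19.4, 16.0], [17.6, 53.4]]
scene [249. 226.] 592 zt 217.9 rect [ 651.5 -106.1] [25.3 40.9] 89.9 rigxy range [[-31.6, -22.5], [8.2, 1.2]]
```

View pics/g7.png

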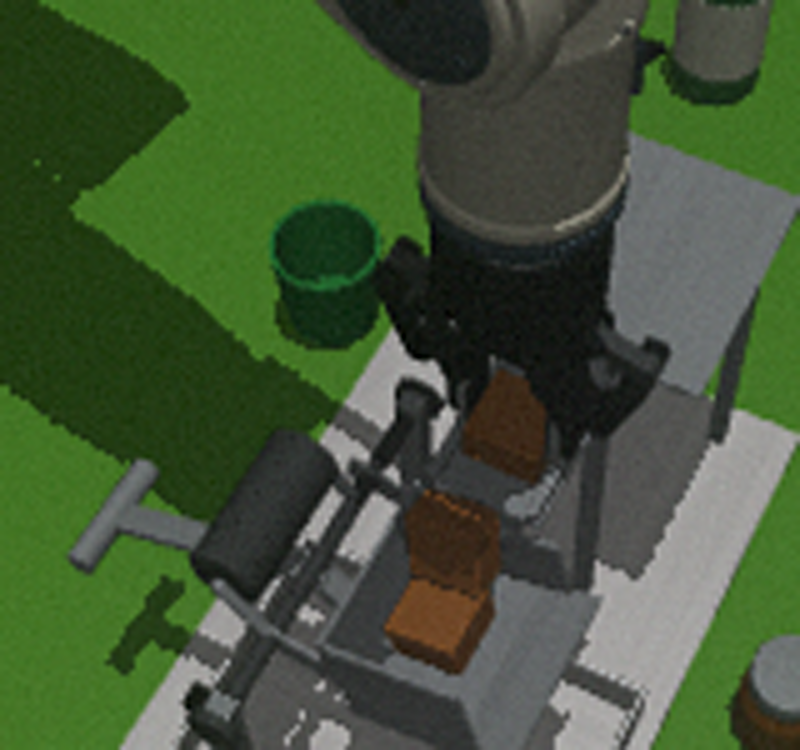

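B leans on A in the bucket at (450,550) and the bucket is still upright. C is at the channel end, still held. I'll release it, go behind it and push with shut fingers.

Request:
drive_tool --pt "0 0 0 0" --pt "0 0 0 0" --pt "0 0 0 0" --pt "0 0 0 0" --pt "0 0 -1.5 0" --pt "0 0 -2.5 0" --pt "1 0 -1 0" --pt "2 0 0 0" --pt "2 0 0 0" --pt "0 0 0 0" --jaw 0

```text
clock: 13.08
eef_pos: [651.6, -6.8, 281.0]
tcp_rot: [3.141, -0.002, 1.678]
contact_force: [-0.2, -0.2, 0.1]
opening: 0.999
```

Request:
drive_tool --pt "0 0 0 0" --pt "0 0 0 0" --pt "0 0 0 0" --pt "0 0 0 0" --pt "0 0 0 0" --pt "0 0 0 0" --pt "0 0 0 0" --pt "0 0 0 0" --pt "0 0 0 0" --jaw 1

```text
clock: 13.83
eef_pos: [651.9, -10.4, 280.7]
tcp_rot: [3.142, -0.0, 1.677]
contact_force: [-0.6, 0.2, -0.2]
opening: -0.004
```

```bash
python3 - <<'E'
from h import *
im,d=grab('scene'); blocks('scene',im,d,cloud('scene',d),100,275)
s=r.sense(); p=s['eef_pos'];print(p,s['opening'],s['tcp_rot']); v=p[:2]-[661.4,-95.5]; print('rig',v@[.9943,.1063],v@[-.1063,.9943])
E
```

```text
scene [263. 195.] 315 zt 255.3 rect [657.8 -60.4] [39.1 38.8] 4.9 rigxy range [[-18.7, 17.1], [18.9, 54.0]]
scene [249. 226.] 588 zt 217.7 rect [ 650.7 -107.3] [41.6 25.2] 5.2 rigxy range [[-31.0, -23.0], [8.3, 1.4]]
[651.88788801 -10.41026776 280.66628176] 0.003902799025287652 [-3.14153647e+00 -2.51792595e-05  1.67665795e+00]
rig -0.41285441337944917 85.61585827316397
```

Request:
drive_tool --pt "0 0 2 0" --pt "0 0 2 0" --pt "0 0 1 0" --pt "0 0 0.3 0" --pt "0 0 0 0" --pt "-0.5 0 0 0" --pt "-0.5 0 0 0" --pt "-0.5 0 0 0" --pt "-0.5 0 0 0" --pt "-0.5 0 0 0" --pt "-0.5 0 0 0" --pt "-0.4 0 0 0"

```text
clock: 14.88
eef_pos: [655.6, -44.8, 227.9]
tcp_rot: [3.141, -0.0, 1.676]
contact_force: [0.5, -0.3, 1.1]
opening: 0.002
```

Request:
drive_tool --pt "-0.4 0 0 0" --pt "-0.4 0 0 0" --pt "-0.4 0 0 0" --pt "-0.4 0 0 0" --pt "-0.4 0 0 0" --pt "-0.4 0 0 0" --pt "-0.3 0 0 0" --pt "0 0 0 0" --pt "0 0 0 0"

```text
clock: 15.63
eef_pos: [658.3, -71.3, 227.6]
tcp_rot: [-3.141, 0.0, 1.676]
contact_force: [-0.2, 0.4, -0.0]
opening: 0.003
```

```bash
python3 - <<'E'
from h import *
im,d=grab('scene','g8.png',crop=(160,110,320,260),s=5); blocks('scene',im,d,cloud('scene',d),30,275)
s=r.sense(); p=s['eef_pos'];print(p,s['contact_force']); v=p[:2]-[661.4,-95.5]; print('rig',v@[.9943,.1063],v@[-.1063,.9943])
E
```

```text
scene [250. 221.] 760 zt 251.6 rect [ 662.2 -108.2] [39.5 39. ] 5.0 rigxy range [[-19.6, -31.2], [18.8, 4.9]]
scene [315. 254.] 52 zt 46.7 rect [815.8 -34.1] [43.8 19.3] 8.9 rigxy range [[138.9, 35.2], [181.3, 54.2]]
[658.29758472 -71.05730497 227.55531641] [-0.36640403  0.62084812 -0.24019533]
rig -0.4864730305218834 24.633158416434238
```

Request:
drive_tool --pt "0.3 0 0 0" --pt "0.3 0 0 0" --pt "0 0 0 0" --pt "0 0 0 0" --pt "0 0 0 0" --pt "0 0 0 0"

```text
clock: 16.18
eef_pos: [657.7, -65.0, 227.7]
tcp_rot: [3.142, 0.0, 1.677]
contact_force: [0.2, 0.1, 0.8]
opening: 0.001
```

```bash
python3 - <<'E'
from h import *
im,d=grab('scene','g9.png',crop=(160,110,320,260),s=5); blocks('scene',im,d,cloud('scene',d),30,275)
E
```

```text
scene [250. 222.] 740 zt 250.5 rect [ 663.2 -111.3] [40.1 35.8] 9.8 rigxy range [[-19.1, -31.3], [19.2, 0.8]]
scene [315. 254.] 46 zt 45.7 rect [815.8 -35.4] [45.6 20.1] 12.8 rigxy range [[137.6, 33.9], [181.2, 52.5]]
```

View pics/g9.png

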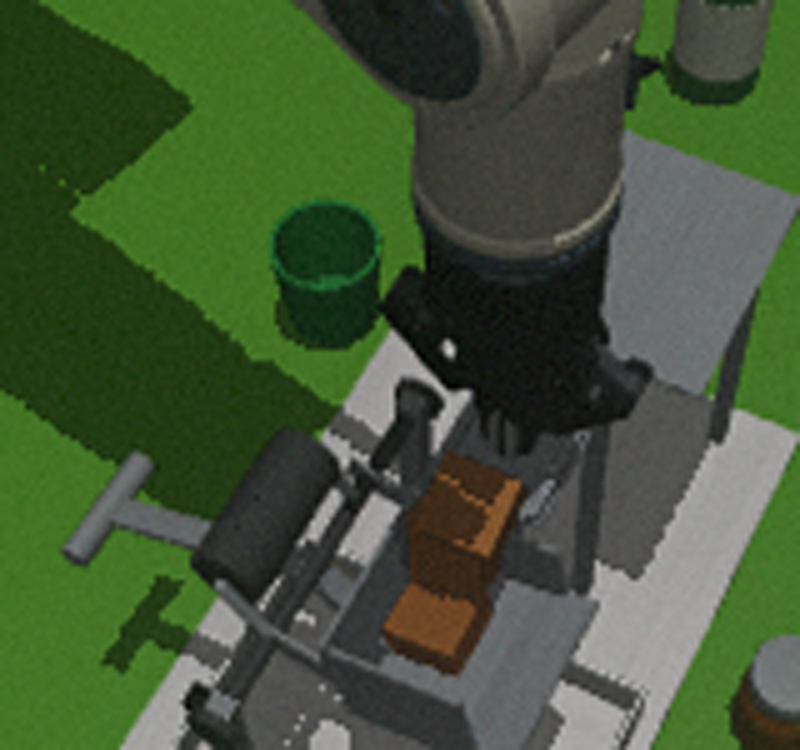

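C rests on top of leaning B at (465,490) near the deck end, and the bar has moved slightly up (tip from (80,570) to (72,557)). The bucket may be starting to trip, so I'll wait.

Request:
drive_tool --pt "0 0 0 0" --pt "0 0 0 0" --pt "0 0 0 0" --pt "0 0 0 0" --pt "0 0 0 0" --pt "0 0 0 0" --pt "0 0 0 0" --pt "0 0 0 0" --pt "0 0 0 0" --pt "0 0 0 0" --pt "0 0 0 0" --pt "0 0 0 0"

```text
clock: 17.23
eef_pos: [657.7, -65.0, 227.7]
tcp_rot: [3.142, 0.0, 1.677]
contact_force: [-0.4, -0.3, 0.1]
opening: -0.001
```

```bash
cat >> h.py <<'E'
def bar(W):
    # points on -x side of pivot: rig coordinates
    X=W[...,0]-598.8;Y=W[...,1]+102.2
    rx=X*.9943+Y*.1063; ry=-X*.1063+Y*.9943
    m=(rx<-72)&(rx>-150)&(W[...,2]>100)&(W[...,2]<330)&(ry<40)&(ry>-160)
    rr=np.hypot(rx,W[...,2]-200); m&=(rr>118)&(rr<152)
    P=np.c_[rx[m],ry[m],W[...,2][m]]
    return P
E
python3 - <<'E'
from h import *
im,d=grab('scene','g10.png',crop=(160,110,320,260),s=5); W=cloud('scene',d); blocks('scene',im,d,W,30,275)
P=bar(W); print(len(P),P.mean(0).round(1),P.min(0).round(),P.max(0).round())
E
```

```text
scene [242. 236.] 387 zt 120.4 rect [ 635.  -128.6] [77.1 26.6] 54.0 rigxy range [[-47.6, -62.8], [-0.8, -0.3]]
scene [315. 254.] 51 zt 45.6 rect [815.5 -34.5] [45.6 18.4] 12.1 rigxy range [[136.9, 35.2], [181.2, 52.3]]
scene [251. 268.] 217 zt 42.6 rect [ 687.1 -165.9] [29.6 38.4] 9.8 rigxy range [[3.1, -91.8], [32.2, -55.2]]
237 [-84.1 -58.7 306.8] [-94. -89. 288.] [-74. -24. 314.]
```

The bucket has tripped (bar at z ≈ 307). Some sugar was still sliding, so I'll raise the arm clear, wait and look.

Request:
drive_tool --pt "0.5 0 -3 0" --pt "0 0 -4 0" --pt "0 0 -4 0" --pt "0 0 -4 0" --pt "0 0 0 0" --pt "0 0 0 0" --pt "0 0 0 0" --pt "0 0 0 0" --pt "0 0 0 0" --pt "0 0 0 0" --pt "0 0 0 0" --pt "0 0 0 0"

```text
clock: 18.28
eef_pos: [657.1, -60.1, 377.0]
tcp_rot: [-3.141, -0.0, 1.677]
contact_force: [-0.1, 1.0, -0.3]
opening: 0.005
```

```bash
python3 - <<'E'
from h import *
im,d=grab('scene','g11.png',crop=(160,110,320,260),s=5); W=cloud('scene',d); blocks('scene',im,d,W,20,275)
P=bar(W); print(len(P),P.mean(0).round(1),P.min(0).round(),P.max(0).round())
im,d=grab('top','t11.png',crop=(200,140,350,250),s=5); W=cloud('top',d); blocks('top',im,d,W,20,275)
P=bar(W); print(len(P),P.mean(0).round(1),P.min(0).round(),P.max(0).round())
print(r.sense()['eef_pos'])
a=cv2.imread('pics/g11.png'); b=cv2.imread('pics/t11.png')
a=cv2.resize(a,(400,375)); b=cv2.resize(b,(400,293)); cv2.imwrite('pics/c11.png',np.vstack([a[75:],b]))
E
```

```text
scene [246. 251.] 310 zt 49.4 rect [ 653.2 -134. ] [75.5 40.5] 29.1 rigxy range [[-46.8, -59.7], [20.5, -13.4]]
scene [315. 254.] 53 zt 45.5 rect [816.1 -34.5] [46.5 20.2] 12.7 rigxy range [[137.0, 34.9], [182.2, 55.3]]
scene [248. 269.] 213 zt 34.1 rect [ 683.  -170.6] [39.  39.1] 11.9 rigxy range [[-5.1, -96.3], [32.6, -58.8]]
237 [-84.1 -58.7 306.8] [-95. -90. 290.] [-74. -23. 314.]
top [306. 178.] 70 zt 34.4 rect [ 682.9 -167.7] [25.9 32.8] 13.1 rigxy range [[2.3, -89.1], [26.7, -57.9]]
top [293. 183.] 40 zt 50.2 rect [ 664.8 -120.3] [30.2 15.1] 0.8 rigxy range [[-14.4, -32.0], [14.0, -17.3]]
22 [-87.1 -51.4 308.4] [-94. -87. 302.] [-79. -22. 313.]
[657.15005744 -60.06291098 377.39530889]
```

View pics/c11.png

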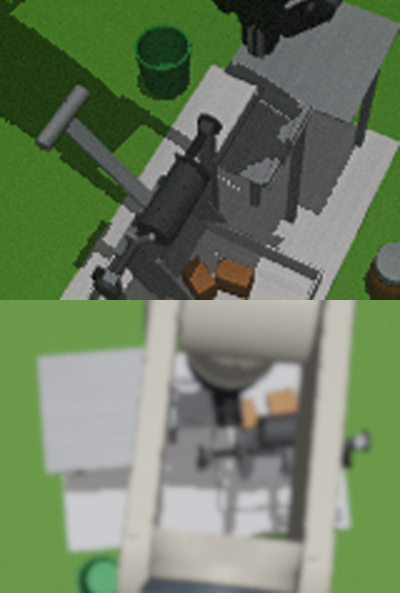

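All three blocks are below the bucket in the pan (pixels near (240,250), (254,250), (248,269)), and the bucket stands tipped with its bar at z ≈ 305. Now I'll go above the bar.

Request:
drive_tool --pt "-1.85 -2.99 0 0" --pt "-1.85 -2.99 0 0" --pt "-1.85 -2.99 0 0" --pt "-1.85 -2.99 0 0" --pt "-1.87 -2.99 0 0" --pt "0 0 -0.1 0" --pt "0 0 2 0" --pt "0 0 2 0" --pt "0 0 1 0" --pt "0 0 1 0" --pt "0 0 0.5 0" --pt "0 0 0 0"

```text
clock: 19.38
eef_pos: [518.2, -167.8, 312.8]
tcp_rot: [-3.14, -0.001, 1.677]
contact_force: [-0.2, 0.3, -0.0]
opening: -0.004
```

```bash
python3 - <<'E'
from h import *
s=r.sense(); p=s['eef_pos']; v=p[:2]-[598.8,-102.2]; print(p,s['contact_force'],'rig',v@[.9943,.1063],v@[-.1063,.9943])
im,d=grab('scene','g12.png',crop=(140,100,300,290),s=3); W=cloud('scene',d); blocks('scene',im,d,W,10,275)
P=bar(W); print(len(P),P.mean(0).round(1),P.min(0).round(),P.max(0).round())
E
```

```text
[ 518.15848154 -167.76355647  312.7566533 ] [-0.18809838  0.3026714  -0.02613015] rig -87.15126786253978 -56.61765078664884
scene [247. 259.] 561 zt 48.4 rect [ 653.5 -134.4] [75.7 40.6] 28.2 rigxy range [[-47.0, -60.6], [20.7, -14.0]]
scene [315. 254.] 52 zt 45.3 rect [815.7 -36.5] [43.9 16.3] 10.9 rigxy range [[138.0, 34.3], [180.4, 50.8]]
191 [-83.  -64.1 306.2] [-95. -90. 289.] [-73. -24. 329.]
```

View pics/g12.png

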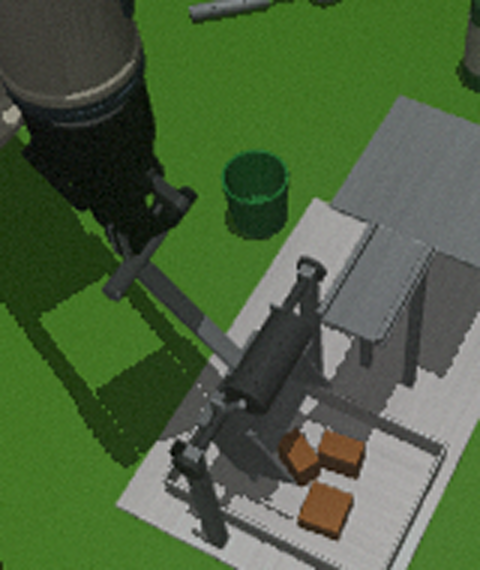

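The picture shows all three blocks in the pan ((300,455), (340,452), (327,510)), the bucket empty, and the shut fingers just above the middle of the bar at (140,260). Now I'll press along the arc.

Request:
drive_tool --pt "0 0 0.6 0" --pt "0 0 0.5 0" --pt "0 -0.8 0.8 0" --pt "0 -0.8 0.8 0" --pt "0 -0.7 1.0 0" --pt "0 -0.65 1.0 0" --pt "0 0 0 0"

```text
clock: 20.02
eef_pos: [487.0, -170.8, 264.7]
tcp_rot: [-3.139, -0.001, 1.676]
contact_force: [-0.3, -0.3, -0.2]
opening: 0.003
```

Request:
drive_tool --pt "0 -0.5 1.05 0" --pt "0 -0.5 1.1 0" --pt "0 -0.3 1.1 0" --pt "0 -0.3 1.1 0" --pt "0 -0.1 1.2 0" --pt "0 -0.1 1.2 0" --pt "0 0 0 0"

```text
clock: 20.6
eef_pos: [469.6, -172.6, 196.6]
tcp_rot: [-3.138, -0.002, 1.677]
contact_force: [-0.6, 0.8, -1.1]
opening: -0.001
```

```bash
python3 - <<'E'
from h import *
s=r.sense(); print(s['eef_pos'],s['contact_force'])
im,d=grab('scene','g13.png',crop=(140,100,300,290),s=3); W=cloud('scene',d); blocks('scene',im,d,W,10,275)
P=bar(W); print(len(P),P.mean(0).round(1),P.min(0).round(),P.max(0).round())
E
```

```text
[ 469.64890939 -172.55568981  196.57208923] [-0.62324887  0.81417651 -1.11096478]
scene [315. 254.] 50 zt 45.9 rect [817.6 -35.6] [44.3 15.4] 19.6 rigxy range [[140.0, 34.4], [181.2, 53.4]]
scene [247. 270.] 197 zt 33.4 rect [ 683.6 -172.5] [38.8 35.9] 10.5 rigxy range [[-5.0, -96.0], [32.9, -64.3]]
474 [-112.9  -62.8  251.1] [-149.  -90.  182.] [-74. -30. 318.]
```

Request:
drive_tool --pt "0 0 -2 0" --pt "0 0 -4 0" --pt "0 0 -4 0" --pt "0 0 -4 0" --pt "0 -3 -2 0" --pt "0 -3 0 0" --pt "0 -3 0 0" --pt "0 0 0 0" --pt "0 0 0 0" --pt "0 0 0 0" --pt "0 0 0 0" --pt "0 0 0 0"

```text
clock: 21.65
eef_pos: [382.4, -182.6, 359.1]
tcp_rot: [-3.141, -0.0, 1.677]
contact_force: [0.3, -0.1, 0.6]
opening: 0.0
```

```bash
python3 - <<'E'
from h import *
print(r.sense()['eef_pos'])
for n in('scene','top'):
    im,d=grab(n,n+'f.png'); W=cloud(n,d); blocks(n,im,d,W,8,275)
    P=bar(W); P=P[P[:,0]<-110]; print(n,'bar',len(P),P.mean(0).round(1),P.min(0).round(),P.max(0).round())
    # change in bystanders vs the first frame
    z=np.load(n+'0.npz'); im0=z['im']; W0=z['W']
    f=lambda I:cv2.cvtColor(I,cv2.COLOR_RGB2HSV)
    # red/brown/darkgreen regions compared by colour difference outside arm
    D=np.abs(im.astype(int)-im0).max(-1)>45
    k,l,st,ce=cv2.connectedComponentsWithStats(cv2.morphologyEx(D.astype(np.uint8),cv2.MORPH_OPEN,np.ones((2,2),np.uint8)))
    print([(ce[i].round().tolist(),int(st[i,4])) for i in range(1,k) if st[i,4]>12])
E
```

```text
[ 382.40499368 -182.55733868  359.09275016]
scene [315. 254.] 50 zt 45.2 rect [815.9 -35.1] [46.5 18.7] 10.9 rigxy range [[137.0, 34.5], [181.7, 53.8]]
scene [247. 269.] 253 zt 33.6 rect [ 670.8 -172.3] [65.3 40.2] 5.6 rigxy range [[-17.8, -95.4], [32.9, -58.2]]
scene bar 165 [-122.9  -58.4  156.3] [-134.  -89.  146.] [-111.  -23.  162.]
[([3.0, 1.0], 25), ([29.0, 12.0], 43), ([18.0, 18.0], 80), ([42.0, 29.0], 26), ([32.0, 35.0], 27), ([45.0, 49.0], 76), ([147.0, 56.0], 86), ([65.0, 57.0], 34), ([148.0, 81.0], 290), ([104.0, 79.0], 13), ([131.0, 85.0], 230), ([97.0, 82.0], 16), ([87.0, 100.0], 108), ([150.0, 109.0], 458), ([104.0, 121.0], 457), ([155.0, 144.0], 540), ([142.0, 139.0], 130), ([98.0, 150.0], 169), ([129.0, 145.0], 37), ([283.0, 157.0], 294), ([57.0, 237.0], 6549), ([149.0, 207.0], 1565), ([266.0, 192.0], 620), ([240.0, 259.0], 14), ([252.0, 268.0], 65)]
top [298. 191.] 27 zt 49.3 rect [ 630.2 -139.3] [17.4 23.1] 73.1 rigxy range [[-43.7, -51.6], [-26.7, -29.9]]
top bar 106 [-123.1  -53.4  155.2] [-132.  -86.  147.] [-111.  -21.  161.]
[([283.0, 178.0], 168), ([268.0, 179.0], 160), ([239.0, 184.0], 161), ([299.0, 192.0], 46), ([351.0, 320.0], 10604), ([468.0, 348.0], 2677), ([293.0, 310.0], 117), ([244.0, 330.0], 975), ([289.0, 350.0], 282), ([216.0, 338.0], 40), ([233.0, 351.0], 117), ([221.0, 351.0], 19), ([203.0, 373.0], 388), ([214.0, 380.0], 23), ([243.0, 382.0], 21)]
```

Request:
drive_tool --pt "0 0 0 0" --pt "0 0 0 0" --pt "0 0 0 0" --pt "0 0 0 0" --pt "0 0 0 0" --pt "0 0 0 0" --pt "0 0 0 0" --pt "0 0 0 0"

```text
clock: 22.42
eef_pos: [381.6, -182.6, 359.2]
tcp_rot: [3.142, -0.0, 1.677]
contact_force: [-0.8, 0.1, 0.5]
opening: 0.002
```

```bash
python3 - <<'E'
from h import *
im,d=grab('scene'); W=cloud('scene',d); P=bar(W); P=P[P[:,0]<-110]; print('bar',P.mean(0).round(1),P[:,2].max().round(1))
z=np.load('scene0.npz'); P=bar(z['W']); P=P[P[:,0]<-110]; print('bar at start',P.mean(0).round(1))
job.sign_off()
E
```

```text
bar [-122.9  -58.7  156.4] 162.6
bar at start [-122.7  -58.5  156.5]
the job is handed in; nothing more can be done
```

The job is done and handed in at about 22.5 s. All three blocks went into the bucket, it tripped and dumped them into the pan, and I pushed the empty bucket back upright.

- **Feeding:** I gripped the skewed block, turned it about 11° to square, and slid it down the channel. That pushed the first two blocks into the bucket, and I then pushed the third in with shut fingers.
- **Resetting:** I pressed the bar down along its arc and backed off.

**Last checks:**
- **Sugar:** All three blocks were in the pan when I last looked, just before the push-back. Afterwards the bucket hid part of the pan, so I could only confirm the visible parts, low down at pan level.
- **Bucket:** It stayed upright with the arm clear; the bar matched its starting position to within about 0.2 mm.
- **Bystanders:** Comparing with the first images showed no change at the bottles, jar or cup.

**What went wrong on the way:**
- **First grasp:** It missed because the fingers passed above the block.
- **Fingertip height:** By touch, the shut fingertips sit about 9 mm above the reported tool point, against a stated 17 mm below it. I corrected for this afterwards. Finding it meant pressing on the third block with up to about 27 N.

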